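# Brace a six-sided jar in the counter clamp, unscrew its tight cap and hold it just above

## Robot

A 7-joint arm with a two-finger parallel gripper is mounted at the origin on the work surface. World frame = base frame: x ahead of the robot, y to its left, z up, the work surface at z = 0. Lengths are in m, angles in rad, forces in N, time in s.
With the tool pointing down it reaches from about 0.4 to 0.85 m from the base axis. Payload 4.4 kg.
Tool frame: the origin (TCP) lies midway between the tips of the shut fingers; the grasp point (between the pads) lies 19 mm behind it; z points along the fingers, y is the direction in which the jaws open and shut (so a half turn about z gives the same grasp; the last joint's range is limited). The gripper opens to 94 mm and grips with 3 to 60 N. Pads are 16 mm wide; open, the fingers measure 119 mm over their backs; the gripper's body (75 mm by 177 mm) begins 78 mm behind the grasp point.
Start: joints at [1.127, 0.628, 0.038, 1.517, -0.027, 0.996, -0.02], TCP at [0.24, -0.604, 0.205] pointing down, gripper open.
Joint ranges: [-3.06, 3.06], [-0.37, 2.12], [-1.25, 1.32], [0.18, 2.47], [-1.1, 4.24], [0.23, 1.98], [-2.94, 2.94]. Speed limits (rad/s): [2.57, 2.57, 3.14, 3.14, 3.14, 3.14, 3.14].

## Interface

Orientations are given as a unit quaternion [x, y, z, w].
In Python, from bench import reach, move_straight, movej, grip, sleep, inverse_kinematics, observe, read_camera, IKError, sign_off gives the robot as it stands. Calls block until the motion is done:
- reach(position, orientation): joint-space move of the TCP to a pose.
- move_straight(position, orientation=None, feed=0.15): straight line of the TCP; orientation=None keeps the orientation; feed is the mean speed in m/s.
- movej(angles): joint-space move.
- grip(opening, newtons=None): finger opening in m; newtons is the grip in N (None keeps the last); returns when the fingers have stopped.
- sleep(seconds).
- inverse_kinematics(position, orientation): joint angles nearest the present ones, or None.
- observe(): the state.
- read_camera(name): name is "scene" or "top" or "wrist"; returns a dict with "image" (420x560x3 uint8, red, green, blue), "K" (3x3 intrinsics, pixels), "k1" (the pictures are not rectified: a ray, as slopes to the right and down, at radius r is drawn at 1 + k1 r^2 times it, then the intrinsics apply), "xyz" and "rotation" of the camera in the world. Camera axes: x right, y down, z forward; pixel columns grow to the right and rows downward; lengths in m; the calibration is good to about 2 mm. A picture is of the moment at which its call begins. There is no depth.
A pose or a line that the arm cannot do raises IKError and nothing moves.
- sign_off(): hands the job in, once; it reports no verdict.
The state is a dict: "clock": time; "joint_pos": joint angles; "dq": joint speeds; "tau": joint torques, N m; "ee_pos": TCP position; "ee_rot": TCP orientation; "wrist_force": force on the tool from outside, world axes, zero at the start; "ft_torque": the same for the moment, N m; "opening": finger opening in m.
Only numpy, scipy, OpenCV 4.12 (cv2) and the standard library are available. Lean on these libraries where they do the work, as an engineer would, in place of code of your own. Each camera call takes 0.05 s, during which the arm holds its last target.

## Task

Turn the knob of the counter jar clamp clockwise in small turns until the pointer on its sliding jaw lines up with the mark, so that the jar is braced. Then unscrew the jar's tight cap anticlockwise, stop turning when the threads let go (about a fifth of a turn), lift it straight up and finish while still holding it in the gripper, level and centred over the jar with about 2 cm of air between the cap's lower edge and the jar's mouth. The jar stays braced in the clamp, standing on its floor, and the other kitchen things stay where they are.

Things in the scene. Friction and masses are not known exactly. Their poses are not given: they have to be found in the camera images.
- clamp: Aluminium jar clamp fixed to the counter, base plate 104 x 240 x 10 mm; origin: centre of its underside. The jar stands on the plate at its -y end between a fixed jaw (inner face at y = -90 mm, top 55 mm up) and a jaw (top 52 mm up) that slides along y; the knob is at its +y end (x 0, y 83 mm). Stops 24 mm high at x = +-43 mm keep the jar from sliding out.
- knob (a joint): Angle of the black clamp knob, rad: 0 = jaw fully open, grows as it turns clockwise seen from above (range 0 to 3). Each rad closes the sliding jaw by 6 mm; at 2.5 the pointer is on the mark and the jar, squared up by the closing jaw, has 0.8 mm of play between the slick jaws. Friction holds it where it is left; it takes about 0.13 N m to turn.
- knob_grip (a point): Point on the knob's vertical axis, at gripping height, 52 mm above the counter. The knob is an upright bar 42 mm long (this point's x axis), 13 mm thick (y axis), from 30 to 63 mm above the counter, on a disc of radius 22 mm whose top is at 30 mm.
- pointer (a point): Tip of the thin black pointer carried by the sliding jaw, 31 mm above the counter; it moves along the clamp's y axis, towards -y as the jaw closes, beside the white scale rail.
- mark (a point): Near end of the single black line across the white scale rail on the clamp's +x side; 31 mm above the counter. Axes as the clamp's. The pointer is aligned when both have the same y in the clamp's frame.
- jar_mouth (a point): Centre of the mouth of the amber glass jar (about 0.4 kg, loose), 80 mm above its underside, 90 mm above the counter. Body six-sided, 60 mm across flats, 50 mm high, corners on its x axis, flats facing +-y; sloping shoulder, neck 41 mm wide from 58 to 80 mm up. A springy green seal ring on the mouth pushes the tight cap up. Unbraced, the jar spins with the cap.
- cap_center (a point): Centre (half-way up) of the steel screw cap: 62 mm across, 26 mm high, 0.06 kg, ribbed side. Screwed on: 5 mm below mouth level (85 mm above the counter), x axis in line with the jar's. Turned anticlockwise seen from above it rises 3 mm and its three lugs come free after 62 degrees; from there it lifts off freely; a stop comes at about 97 degrees. It takes about 0.3 N m at first.
- blender_base: Bystander: chrome blender base, 144 mm wide, 140 mm high. Origin: centre of its underside.
- measuring_cup: Bystander: steel measuring cup, 68 mm wide, 55 mm high, with a flat handle reaching 105 mm along its x axis. Origin: centre of its underside.
- clear_lid: Bystander: clear plastic lid, 100 mm across, 30 mm high with its knob. Origin: centre of its underside.
- rack: Bystander, fixed: slotted bamboo rack 60 x 132 x 90 mm with two upright screwdrivers reaching 190 mm above the counter. Origin: centre of its underside.
Not all that is in view belongs to the job. Of the things shaped like the part that bears jar_mouth, the amber glass one is meant.

How it is judged:
By the outcome, as a careful person would: the job done as asked, in the order asked, and still so for the second after the job is handed in, while the arm keeps its last pose, push and grip.
It also fails if it takes over 58 s, if anything falls off the work surface, if the arm or the gripper's body presses on something with over 40 N, if the wrist force passes 120 N, or if a joint passes its speed limit or range.

## Working session

There is one attempt and no reset: what is moved stays moved. The work goes in short steps, each a Python script; the robot and the scene stay as the last script left them, time stands still between calls to the robot, and variables do not carry over. Pictures are saved under pics/ and viewed, and the job is handed in when it is done.

```bash
ls; mkdir -p pics; python3 - <<'E'
from bench import *
import cv2,numpy as np
for n in ["scene","top","wrist"]:
    c=read_camera(n); cv2.imwrite(f"pics/{n}0.png",c["image"][:,:,::-1])
    print(n,c["K"],c["k1"],c["xyz"],c["rotation"])
o=observe();print(o)
E
```

```text
pics
scene [[464.75458753   0.         281.34162741]
 [  0.         464.75458753 202.91390777]
 [  0.           0.           1.        ]] 0.05588940066385874 [ 1.47833582 -0.61120937  0.75344644] [ 0.7784423   0.39589292 -0.22614121 -0.43145862]
top [[424.25318349   0.         286.90235788]
 [  0.         424.25318349 207.7838431 ]
 [  0.           0.           1.        ]] 0.0038818748712592496 [ 3.42641480e-01 -1.04254919e-03  1.38469972e+00] [-0.7033314   0.70385644 -0.06678308  0.07383134]
wrist [[314.87713728   0.         278.80870938]
 [  0.         314.87713728 208.88119885]
 [  0.           0.           1.        ]] -0.06886440603959702 [ 0.31855679 -0.57324156  0.38479967] [ 0.81881264 -0.55530764 -0.08267324  0.11976825]
{'clock': 0.15, 'joint_pos': array([ 1.12720977,  0.62912661,  0.03848835,  1.51810814, -0.0269951 ,
        0.99630997, -0.02002249]), 'dq': array([-0.00111533, -0.00244076,  0.00144756, -0.0023756 ,  0.00069971,
       -0.00075183, -0.00081379]), 'tau': array([ 2.03997231e-03, -5.50082374e+01,  1.14478882e+00, -1.86815071e+01,
       -5.22318052e-02,  2.10175017e-02,  1.19340662e-04]), 'ee_pos': array([ 0.2395852 , -0.60369863,  0.20478033]), 'ee_rot': array([ 9.82217228e-01,  1.87746649e-01, -1.50855241e-04, -7.00493704e-04]), 'wrist_force': array([ 0.23790212, -0.19119469, -0.35841605]), 'ft_torque': array([-0.02773268, -0.01265058,  0.01220852]), 'opening': 0.09386493800066}
```

View pics/scene0.png

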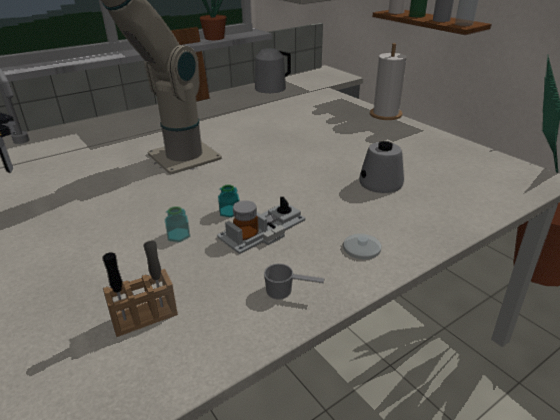

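View pics/top0.png

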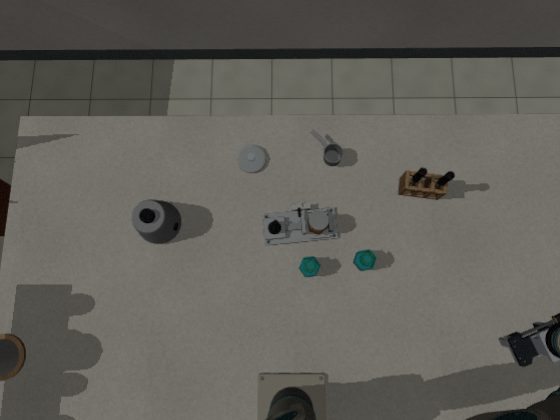

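View pics/wrist0.png

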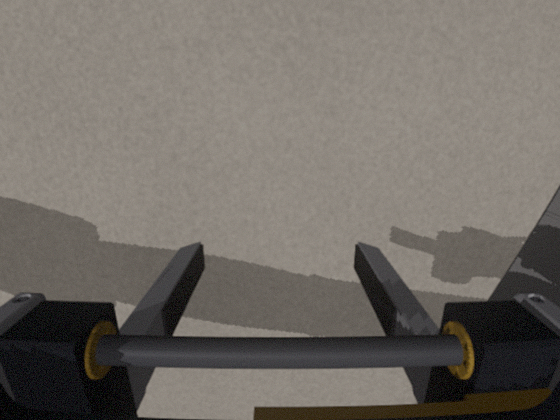

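The top view shows the clamp at about (300,225): the capped amber jar at (318,221) and the knob at (274,228). Two teal jars are decoys. I'll write the helpers and zoom in.

```bash
cat > h.py <<'E'
from bench import *
import cv2,numpy as np
from scipy.spatial.transform import Rotation as R
def cam(n,save=None,crop=None,f=1):
    c=read_camera(n)
    if save:
        im=c["image"][:,:,::-1]
        if crop: x0,y0,x1,y1=crop; im=im[y0:y1,x0:x1]
        im=np.clip(im.astype(float)*1.5,0,255).astype(np.uint8)
        cv2.imwrite("pics/"+save,cv2.resize(im,None,fx=f,fy=f,interpolation=cv2.INTER_CUBIC))
    return c
def pix2plane(c,u,v,z):
    K=c["K"];d=np.array([(u-K[0,2])/K[0,0],(v-K[1,2])/K[1,1]])
    s=d.copy()
    for _ in range(20): s=d/(1+c["k1"]*(s@s))
    r=R.from_quat(c["rotation"]).as_matrix()@np.array([s[0],s[1],1])
    p=np.array(c["xyz"]); return p+r*(z-p[2])/r[2]
def proj(c,P):
    q=R.from_quat(c["rotation"]).as_matrix().T@(np.array(P)-c["xyz"])
    s=q[:2]/q[2]; s=s*(1+c["k1"]*(s@s)); return c["K"][0,0]*s+c["K"][:2,2]
E
python3 - <<'E'
from h import *
c=cam("top","t1.png",(250,190,350,260),8)
c=cam("scene","s1.png",(205,180,325,260),6)
c=cam("top")
for n,u,v,z in [("knob",274,228,.063),("cap",318,221,.098)]: print(n,pix2plane(c,u,v,z))
E
```

```text
knob [0.544588   0.05284715 0.063     ]
cap [ 0.56080117 -0.08368233  0.098     ]
```

View pics/t1.png

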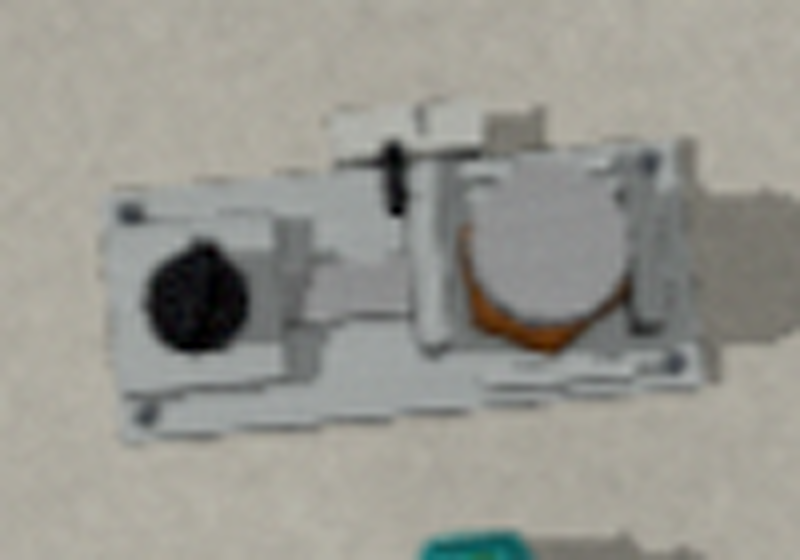

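View pics/s1.png

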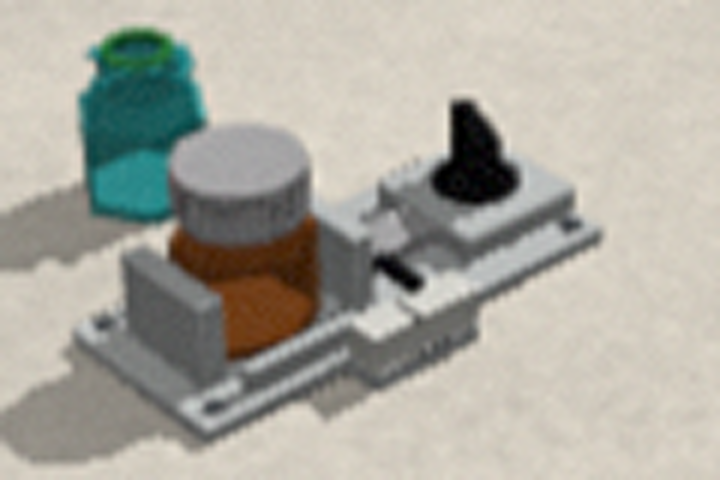

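```bash
python3 - <<'E'
from h import *
c=cam("top")
P=[pix2plane(c,250+u/8,190+v/8,.010) for u,v in [(105,200),(122,440),(703,385),(690,145)]]
print(np.round(P,4)); ctr=np.mean(P,0)
d=(P[0]+P[1]-P[2]-P[3])/2; print("ctr",ctr,"ydir yaw",np.degrees(np.arctan2(d[1],d[0]))-90,np.linalg.norm(d))
d=(P[0]+P[3]-P[2]-P[1])/2; print(np.degrees(np.arctan2(d[1],d[0])),np.linalg.norm(d))
w=read_camera("wrist");o=observe()
Rt=R.from_quat(o["ee_rot"])
print("cam in tool",Rt.inv().apply(np.array(w["xyz"])-o["ee_pos"]), (Rt.inv()*R.from_quat(w["rotation"])).as_matrix())
for n,u,v,z in [("blender",160,222,0),("cup",333,155,.05),("lid",252,158,.0),("rack",423,185,.09)]: print(n,pix2plane(c,u,v,z))
# hover
for yaw in [0]:
  q=(R.from_euler('z',yaw)*R.from_quat([1,0,0,0])).as_quat()
  print(inverse_kinematics([.43,-.01,.30],q), inverse_kinematics([.45,-.01,.25],q))
E
```

```text
[[ 0.596   0.0911  0.01  ]
 [ 0.4969  0.0831  0.01  ]
 [ 0.5191 -0.1532  0.01  ]
 [ 0.6187 -0.1502  0.01  ]]
ctr [ 0.55769591 -0.0322679   0.01      ] ydir yaw 5.373605371531156 0.23983283987562692
3.183049583145381 0.09951821961771322
cam in tool [ 0.08462937  0.00057993 -0.18003323] [[ 8.10579221e-04 -9.57651668e-01 -2.87928162e-01]
 [ 9.99999257e-01  1.03851426e-03 -6.38896496e-04]
 [ 9.10857798e-04 -2.87927430e-01  9.57651797e-01]]
blender [0.5748251  0.43372902 0.        ]
cup [ 0.78888384 -0.13917944  0.05      ]
lid [0.79574475 0.13204669 0.        ]
rack [ 0.67614604 -0.4148288   0.09      ]
[ 0.10235345  0.20034886 -0.17485252  1.94883489  0.04126696  0.99577327
 -1.66231883] [ 0.02445627  0.28671152 -0.08302624  1.98589729  0.03068511  0.87015056
 -1.64577837]
```

```bash
python3 - <<'E'
from h import *
yaw=np.radians(5.4)
q=(R.from_euler('z',yaw)*R.from_quat([1,0,0,0])).as_quat()
reach([.47,-.03,.22],q)
c=cam("wrist","w1.png",None,1.4)
np.save("w1.npy",c,allow_pickle=True); o=observe();print(o["clock"],o["ee_pos"],o["ee_rot"],o["joint_pos"])
E
```

```text
2.6667 [ 0.47014578 -0.0308928   0.21997239] [9.98926207e-01 4.63293344e-02 2.33690294e-05 1.57009554e-04] [ 0.02376053  0.35560116 -0.02409476  1.97974361  0.01205348  0.8063173
 -1.48527444]
```

View pics/w1.png

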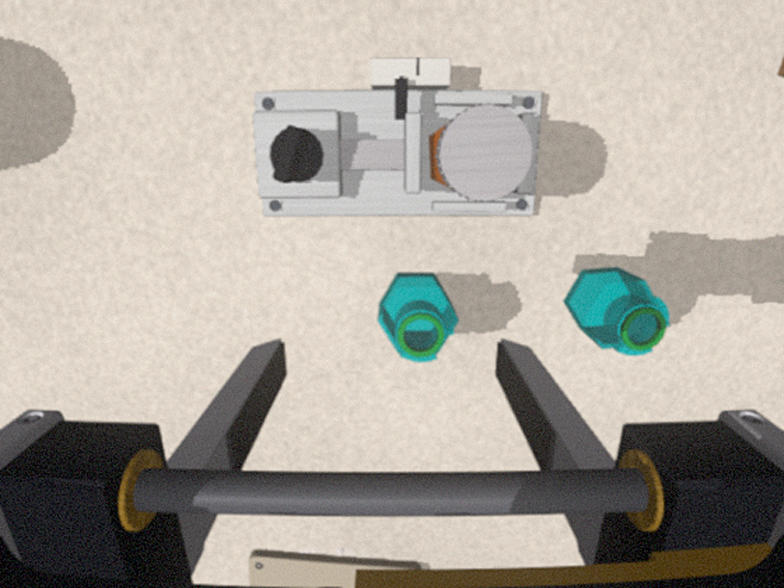

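The clamp is fully in view from (258,92) to (541,216), the knob is near (297,154) and the cap near (486,152). The two teal jars are clear of it. I'll enlarge it for the details.

```bash
python3 - <<'E'
from h import *
c=np.load("w1.npy",allow_pickle=True).item(); im=c["image"][:,:,::-1]
k=im[80:140,180:245]; k=np.clip(k.astype(float)*4,0,255).astype(np.uint8)
a=cv2.resize(k,None,fx=9,fy=9,interpolation=cv2.INTER_CUBIC); cv2.imwrite("pics/k1.png",a)
k=im[35:160,175:395]; k=np.clip(k.astype(float)*1.4,0,255).astype(np.uint8)
cv2.imwrite("pics/k2.png",cv2.resize(k,None,fx=3.6,fy=3.6,interpolation=cv2.INTER_CUBIC))
E
```

```text
(no output)
```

View pics/k1.png

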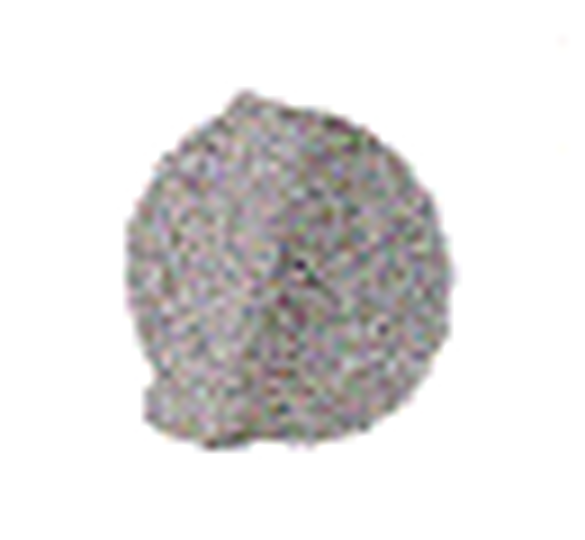

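View pics/k2.png

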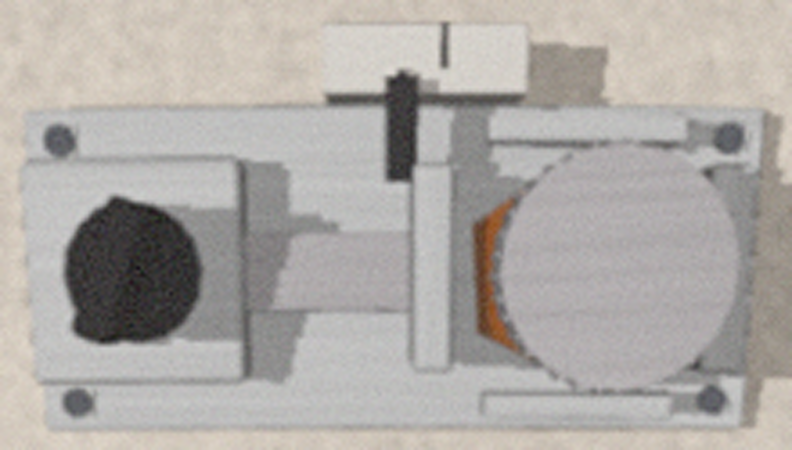

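```bash
python3 - <<'E'
from h import *
c=np.load("w1.npy",allow_pickle=True).item()
f=lambda u,v,z: pix2plane(c,175+u/3.6,35+v/3.6,z)
P=[f(u,v,.01) for u,v in [(25,112),(765,108),(740,427),(45,428)]]
print(np.round(P,4),np.mean(P,0)); d=(P[0]+P[3]-P[1]-P[2])/2; print(np.degrees(np.arctan2(d[1],d[0]))-90,np.linalg.norm(d), np.linalg.norm(P[0]-P[3]))
S=[f(u,v,.012) for u,v in [(60,140),(728,137),(712,400),(78,402)]]
print(np.round(S,4),np.mean(S,0)); d=(S[0]+S[3]-S[1]-S[2])/2; print(np.degrees(np.arctan2(d[1],d[0]))-90,np.linalg.norm(d), np.linalg.norm(S[0]-S[3]),np.linalg.norm(S[1]-S[2]))
yaw=np.radians(5.2); Rc=R.from_euler('z',yaw); ctr=(np.mean(S,0)+np.mean(P,0))/2
L=lambda p: np.round(Rc.inv().apply(p-ctr)*1000,1)
print("ptr",L(f(402,71,.031)),"mark",L(f(445,68,.031)))
# cap circle top fit: extremes
cc=f(618,266,.098); print("cap",cc,L(cc), L(f(498,266,.098)),L(f(740,266,.098)))
g=lambda u,v,z: pix2plane(c,180+u/9,80+v/9,z)
for u,v in [(148,400),(225,445),(243,92),(300,110)]: print(L(g(u,v,.063)))
print("disc", g(290,275,.03),"knob expected",Rc.apply([0,.083,0])+ctr)
E
```

```text
[[ 0.5996  0.0938  0.01  ]
 [ 0.6233 -0.1437  0.01  ]
 [ 0.5208 -0.1532  0.01  ]
 [ 0.498   0.085   0.01  ]] [ 0.56043391 -0.02952422  0.01      ]
5.594930831159999 0.23898971280090653 0.10192377928092591
[[ 0.5916  0.0816  0.012 ]
 [ 0.6129 -0.1325  0.012 ]
 [ 0.5291 -0.1413  0.012 ]
 [ 0.5081  0.0733  0.012 ]] [ 0.56042745 -0.029738    0.012     ]
5.61864338489589 0.21541320818923695 0.08394128411587018 0.08427860247724389
ptr [58.1 -1.5 20. ] mark [ 59.1 -14.5  20. ]
cap [ 0.56597579 -0.08524648  0.098     ] [  0.5 -55.9  87. ] [  0.2 -25.   87. ] [  0.9 -87.5  87. ]
[-14.8  92.8  52. ]
[-20.  84.  52.]
[19.2 79.9 52. ]
[17.1 73.5 52. ]
disc [0.55248447 0.05220452 0.03      ] knob expected [0.55290818 0.0530273  0.011     ]
```

Clamp estimate: centre (0.5604, -0.0296), yaw 5.6°. Its plate measures 239 x 102 mm. The pointer is 13.0 mm from the mark, so the knob angle is about 0.33 rad, and the bar at -18° in the clamp frame agrees with that. To stay inside joint 7's range I'll grip with the tool flipped by half a turn.

```bash
cat >> h.py <<'E'
def Q(deg): return (R.from_euler('z',deg,degrees=True)*R.from_quat([1,0,0,0])).as_quat()
CY=5.6; CTR=np.array([.5604,-.0296,0.])
Rc=R.from_euler('z',CY,degrees=True)
W=lambda p: Rc.apply(p)+CTR
L=lambda p: Rc.inv().apply(np.array(p)-CTR)
KN=W([0,.083,0])
E
python3 - <<'E'
from h import *
b=CY-18.6+180
for z in (.14,.034):
  print(inverse_kinematics([KN[0],KN[1],z],Q(b)),inverse_kinematics([KN[0],KN[1],z],Q(b-125)))
reach([KN[0],KN[1],.14],Q(b))
grip(.05,35)
c=cam("wrist","w2.png",None,1.4); np.save("w2.npy",c,allow_pickle=True)
o=observe();print(o["clock"],o["ee_pos"],o["joint_pos"],o["opening"])
print(proj(c,[*KN[:2],.063])*1.4, [proj(c,W([x,.083+y,.063])) *1.4 for x,y in [(.0199,-.0067),(-.0199,.0067)]])
E
```

```text
[ 0.31050563  0.67082529 -0.72075448  1.84048872  0.57680311  0.85149875
  0.64677592] [-0.03160056  0.58021861 -0.17326925  1.85039563  0.1433396   0.72298535
 -1.12251019]
[ 0.24172534  0.81931648 -0.61675303  1.90840433  0.75764905  0.66234853
  0.49390385] [-0.07106963  0.74262889 -0.11596713  1.9176478   0.16688562  0.49046277
 -1.14195015]
5.3917 [0.55231766 0.0530015  0.13999416] [ 0.31051666  0.6708457  -0.72075018  1.84046724  0.57680974  0.85147925
  0.64675651] 0.05008414580332135
[390.57539076 302.71966976] [array([390.54000512, 334.49991997]), array([390.61223234, 269.45629641])]
```

View pics/w2.png

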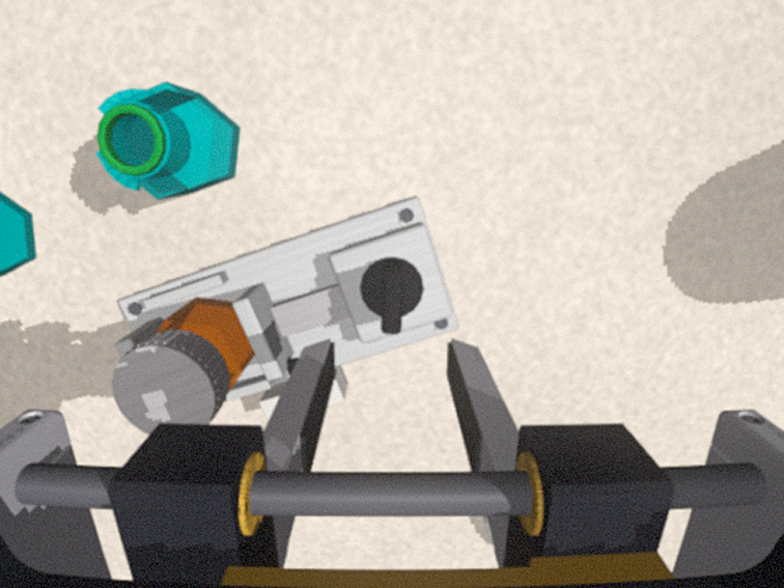

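The bar now stands vertical at u≈391 and its near end is at v≈333, against a prediction of 390.5 and 334.5. The grip is aligned, so I'll descend and grip.

```bash
python3 - <<'E'
from h import *
b=CY-18.6+180
move_straight([KN[0],KN[1],.035],Q(b),feed=.1)
grip(.0,35)
o=observe();print(o["clock"],o["ee_pos"],o["wrist_force"],o["ft_torque"],o["opening"])
for a in (8,):
  reach([KN[0],KN[1],.035],Q(b-a)); o=observe();print(o["clock"],o["ee_pos"],o["wrist_force"],o["ft_torque"],o["opening"])
c=cam("wrist","w3.png",None,1.4)
E
```

```text
7.2583 [0.55249918 0.05359463 0.03510587] [-0.05165523  1.26267503  0.73255129] [ 0.3310537  -0.1537869   0.01617264] 0.012665289357310056
7.5083 [0.55250967 0.05353414 0.03511143] [1.25834319 1.72417706 0.46748362] [ 0.41495498 -0.26509975 -0.1040921 ] 0.013020425376899389
```

View pics/w3.png

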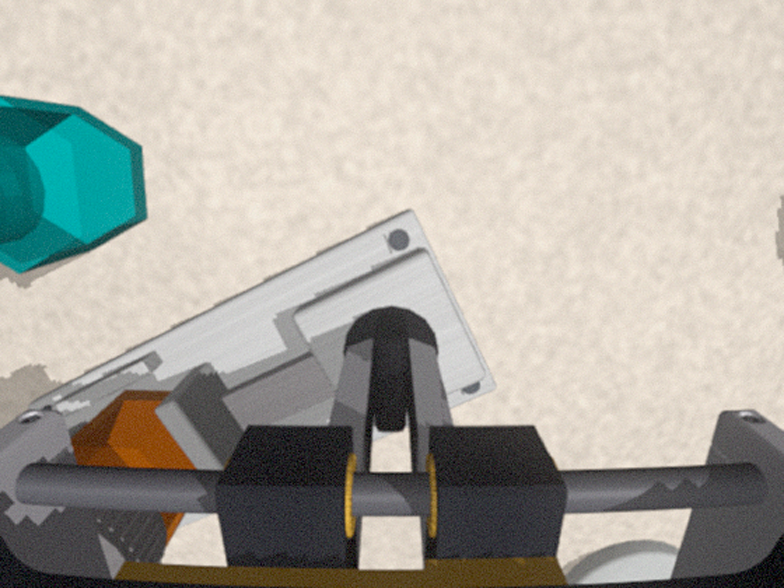

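Gripped: the opening of 12.7 mm matches the 13 mm bar, and the knob turned with low forces. I'll continue in small turns.

```bash
python3 - <<'E'
from h import *
b=CY-18.6+180
for a in list(range(18,119,10))+[121]:
  reach([.5525,.0534,.035],Q(b-a)); 
  o=observe()
  if a%20==8 or a>110: print(a,round(o["clock"],2),o["ee_pos"],o["wrist_force"].round(1),o["ft_torque"].round(2),round(o["opening"],4),o["joint_pos"].round(2), (R.from_quat(o["ee_rot"])*R.from_quat([1,0,0,0])).as_euler('zyx',degrees=True)[0])
grip(.045)
o=observe()
move_straight([.5525,.0534,.10],None,feed=.15)
c=cam("wrist","w4.png",None,1.4)
print(observe()["clock"])
E
```

```text
28 8.07 [0.55248846 0.05345175 0.03508099] [-0.7  0.5  1.5] [ 0.29 -0.02 -0.1 ] 0.013 [ 0.15  0.78 -0.47  1.91  0.6   0.59  0.15] 139.41434381387603
48 8.57 [0.55242276 0.05340599 0.03506713] [-0.5  0.7  3.5] [ 0.27  0.1  -0.07] 0.0131 [ 0.09  0.77 -0.38  1.91  0.5   0.56 -0.1 ] 119.48714610832421
68 9.07 [0.55234249 0.05340292 0.03506681] [-1.6  1.1  5.1] [ 0.23  0.21 -0.11] 0.0128 [ 0.04  0.75 -0.28  1.91  0.39  0.53 -0.35] 99.50685426262582
88 9.57 [0.55225232 0.05335281 0.03504848] [-2.   1.4  5.4] [ 0.15  0.31 -0.03] 0.0128 [-0.02  0.75 -0.19  1.92  0.27  0.51 -0.59] 79.63281821130275
108 10.07 [0.55215198 0.05341824 0.03503827] [-1.4  1.1  6. ] [ 0.24  0.26 -0.12] 0.0127 [-0.08  0.74 -0.1   1.92  0.15  0.49 -0.82] 59.64453454174782
118 10.32 [0.55212003 0.05343013 0.03503516] [-0.9  1.   6.5] [ 0.29  0.34 -0.07] 0.0132 [-0.11  0.74 -0.06  1.92  0.09  0.49 -0.93] 49.644098325619986
121 10.57 [0.55213588 0.05343697 0.03505402] [-0.9  0.8  6.3] [0.3  0.33 0.05] 0.0127 [-0.12  0.74 -0.05  1.92  0.07  0.49 -0.97] 46.6871788833819
11.8917
```

View pics/w4.png

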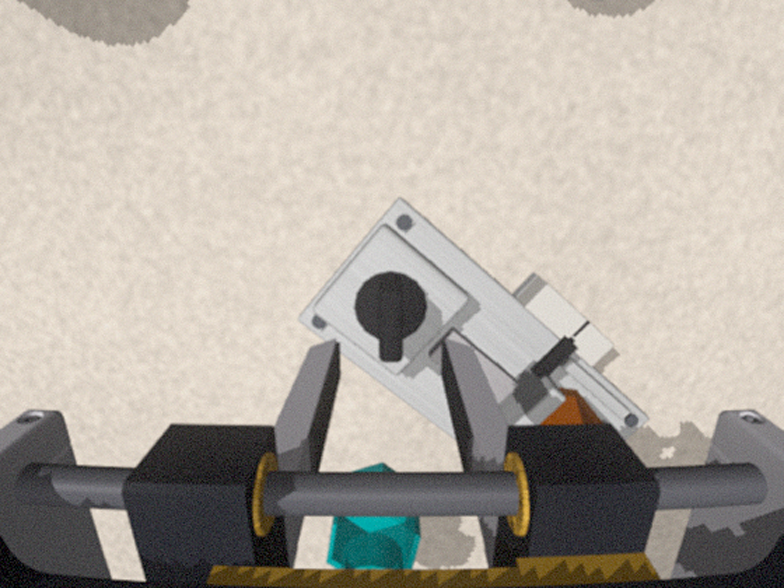

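The released bar is aligned with the jaws at u≈391. The pointer at about (570,342) is now almost in line with the mark at about (585,325). I'll measure both on an enlarged crop.

```bash
python3 - <<'E'
from h import *
cs=[read_camera("wrist") for _ in range(4)]
c=cs[0]; im=np.mean([x["image"].astype(float) for x in cs],0)[:,:,::-1]
c["image"]=im;np.save("w5.npy",c,allow_pickle=True)
k=np.clip(im[190:290,350:450]*1.5,0,255).astype(np.uint8); cv2.imwrite("pics/w5.png",cv2.resize(k,None,fx=6,fy=6,interpolation=cv2.INTER_CUBIC))
E
```

```text
(no output)
```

View pics/w5.png

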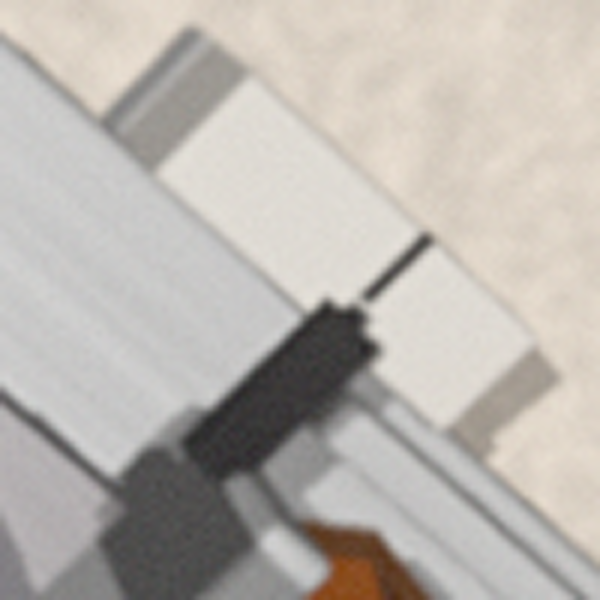

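```bash
python3 - <<'E'
from h import *
c=np.load("w5.npy",allow_pickle=True).item(); im=c["image"]
k=np.clip(im[220:280,375:435]*1.8,0,255).astype(np.uint8); cv2.imwrite("pics/w6.png",cv2.resize(k,None,fx=10,fy=10,interpolation=cv2.INTER_NEAREST))
f=lambda u,v,z: (L(pix2plane(c,350+u/6,190+v/6,z))*1000).round(1)
for n,p in dict(markout=(428,237),markin=(368,298),tipA=(362,306),endmid=(354,326),cornL=(328,300),cornR=(378,352),baseL=(185,445),baseR=(240,475)).items(): print(n,f(*p,.031))
print((L(pix2plane(c,391/1.4,307/1.4,.063))*1000).round(1))
E
```

```text
markout [ 72.  -15.1  31. ]
markin [ 60.1 -15.4  31. ]
tipA [ 58.6 -15.6  31. ]
endmid [ 55.8 -17.   31. ]
cornL [ 56.1 -11.1  31. ]
cornR [ 55.3 -22.8  31. ]
baseL [ 26.7 -11.8  31. ]
baseR [ 28.6 -21.7  31. ]
[ 8.7 90.1 63. ]
```

View pics/w6.png

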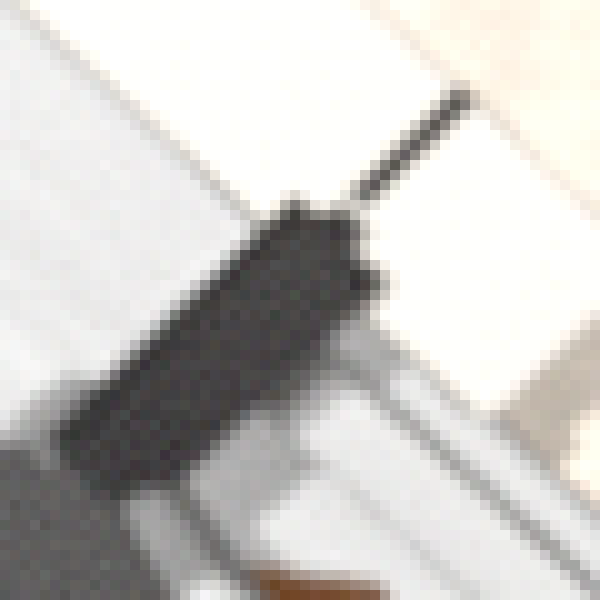

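The pointer is close to the mark, but this oblique view shifts its thick body. I'll look again with the camera at the mark's own y, so there is no parallax along y.

```bash
python3 - <<'E'
from h import *
p=W([-.03,-.0152,.13]); print(p)
reach(p,Q(CY))
sleep(.2)
cs=[read_camera("wrist") for _ in range(6)]
c=cs[0]; im=np.mean([x["image"].astype(float) for x in cs],0)[:,:,::-1]
c["image"]=im;np.save("w7.npy",c,allow_pickle=True)
m=proj(c,W([.058,-.0152,.031])); print(m,observe()["clock"], L(c["xyz"]))
u,v=m.astype(int); print(u,v)
k=np.clip(im[v-30:v+30,u-35:u+35]*1.5,0,255).astype(np.uint8); cv2.imwrite("pics/w7.png",cv2.resize(k,None,fx=10,fy=10,interpolation=cv2.INTER_CUBIC))
k=np.clip(im*1.5,0,255).astype(np.uint8); cv2.imwrite("pics/w7f.png",k)
E
```

```text
[ 0.53202644 -0.04765494  0.13      ]
[281.01197903 110.94895223] 13.1 [ 0.05509291 -0.01393858  0.30949758]
281 110
```

View pics/w7.png

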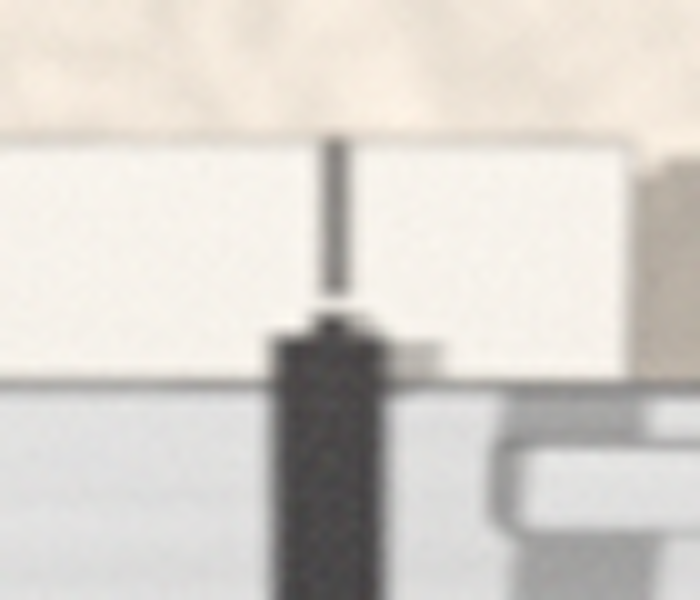

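View pics/w7f.png

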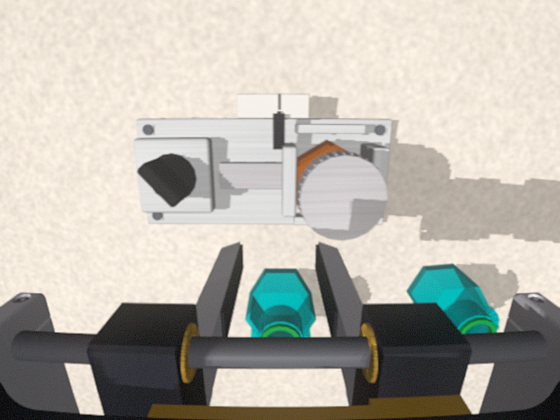

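```bash
python3 - <<'E'
from h import *
c=np.load("w7.npy",allow_pickle=True).item(); g=c["image"].mean(2)
for v in range(94,118):
    r=g[v,265:297]; base=np.median(g[v,255:305]); base=np.percentile(r,70); w=np.clip(base-r-18,0,None)
    if v<112: print(v,round((w*np.arange(265,297)).sum()/max(w.sum(),1),2),round(w.sum()))
E
```

```text
94 279.04 72
95 279.04 115
96 279.04 120
97 279.04 118
98 279.03 120
99 279.05 120
100 279.04 118
101 279.03 115
102 279.03 119
103 279.05 117
104 279.06 115
105 279.04 115
106 279.04 117
107 279.04 120
108 279.04 116
109 279.03 50
110 0.0 0
111 279.06 151
```

```bash
python3 - <<'E'
from h import *
c=np.load("w7.npy",allow_pickle=True).item(); g=c["image"].mean(2)
np.set_printoptions(linewidth=200)
print(np.arange(271,292))
for v in [107,110,111,112,113,114,116,120,125,130]: print(v,g[v,271:292].round().astype(int))
E
```

```text
[271 272 273 274 275 276 277 278 279 280 281 282 283 284 285 286 287 288 289 290 291]
107 [160 161 161 161 161 161 148 113  89 108 145 159 161 162 161 161 161 161 161 160 160]
110 [161 162 162 161 162 160 155 148 145 150 156 159 162 163 161 161 160 161 162 160 161]
111 [161 160 162 163 163 150 125 105 101 111 126 137 152 160 162 161 160 161 160 160 161]
112 [162 160 159 158 157 140 103  66  57  80 106 121 136 152 160 163 162 162 162 162 161]
113 [158 147 129 116 112  98  76  58  53  65  78  90 105 127 148 157 157 157 157 159 161]
114 [159 137 100  70  57  55  53  51  52  54  56  55  65  89 116 129 131 130 135 147 158]
116 [158 135  95  63  49  51  52  51  48  50  48  48  60  81 107 120 121 123 132 146 158]
120 [146 127  91  60  50  50  52  54  54  50  51  48  61  95 128 142 148 148 148 147 149]
125 [146 127  89  58  50  50  48  52  51  47  50  48  62  97 131 147 149 148 149 148 147]
130 [145 128  90  58  48  46  50  50  46  49  51  47  61  98 129 144 147 147 146 146 147]
```

The tip and body are centred at about u=278.55 and the mark at 279.04. The pointer is therefore about 0.4 mm short, or roughly 4° of knob. I'll regrip and add one last small turn.

```bash
python3 - <<'E'
from h import *
b=CY-18.6+180
reach([.5522,.0534,.10],Q(b-121))
move_straight([.5522,.0534,.035],None,feed=.15)
grip(0,35)
o=observe();print(o["clock"],o["ee_pos"],o["wrist_force"],o["opening"])
reach([.5522,.0534,.035],Q(b-125.2)); sleep(.1)
o=observe();print(o["clock"],o["ft_torque"],(R.from_quat(o["ee_rot"])*R.from_quat([1,0,0,0])).as_euler('zyx',degrees=True)[0])
grip(.045)
move_straight([.5522,.0534,.12],None,feed=.2)
p=W([-.03,-.0152,.13])
reach(p,Q(CY)); sleep(.2)
cs=[read_camera("wrist") for _ in range(6)]
c=cs[0]; im=np.mean([x["image"].astype(float) for x in cs],0)[:,:,::-1]
c["image"]=im;np.save("w8.npy",c,allow_pickle=True)
k=np.clip(im*1.5,0,255).astype(np.uint8); cv2.imwrite("pics/w8f.png",k)
cv2.imwrite("pics/w8.png",cv2.resize(k[80:140,246:316],None,fx=10,fy=10,interpolation=cv2.INTER_CUBIC))
g=im.mean(2);np.set_printoptions(linewidth=200)
print(np.arange(271,292))
for v in [105,107,110,111,112,113,114,116,120,125,130]: print(v,g[v,271:292].round().astype(int))
print(observe()["clock"])
E
```

```text
14.7917 [0.55229398 0.05358887 0.03539089] [-1.05687375  0.22613746  3.47065765] 0.012626875189938245
15.1417 [ 0.11131282  0.27879043 -0.04725261] 41.898738676744415
[271 272 273 274 275 276 277 278 279 280 281 282 283 284 285 286 287 288 289 290 291]
105 [161 163 161 161 162 163 147 115  90 110 147 161 161 162 162 161 161 162 162 162 161]
107 [161 161 160 162 161 161 148 112  89 109 148 160 162 161 161 161 160 161 161 161 161]
110 [161 161 159 161 163 162 157 148 142 146 152 159 162 160 161 161 161 161 160 159 161]
111 [161 163 162 163 163 158 141 115  97 102 120 141 152 156 160 162 161 161 160 161 160]
112 [162 160 158 158 158 153 127  87  58  65  93 117 135 148 158 162 162 162 162 162 161]
113 [162 155 140 124 116 111  93  68  51  54  72  86  98 115 136 151 156 157 158 158 161]
114 [160 151 124  87  66  60  58  52  49  52  52  55  57  71 101 122 129 131 137 149 158]
116 [161 151 122  82  53  48  51  50  50  51  53  49  52  64  90 113 120 122 130 144 152]
120 [149 143 115  76  53  51  47  51  49  49  52  49  52  72 110 139 148 149 148 148 147]
125 [149 143 115  77  52  51  47  49  49  50  50  47  53  75 115 143 149 149 148 148 148]
130 [148 140 113  72  53  51  48  50  49  49  49  47  51  73 113 140 147 147 147 147 147]
17.3917
```

View pics/w8.png

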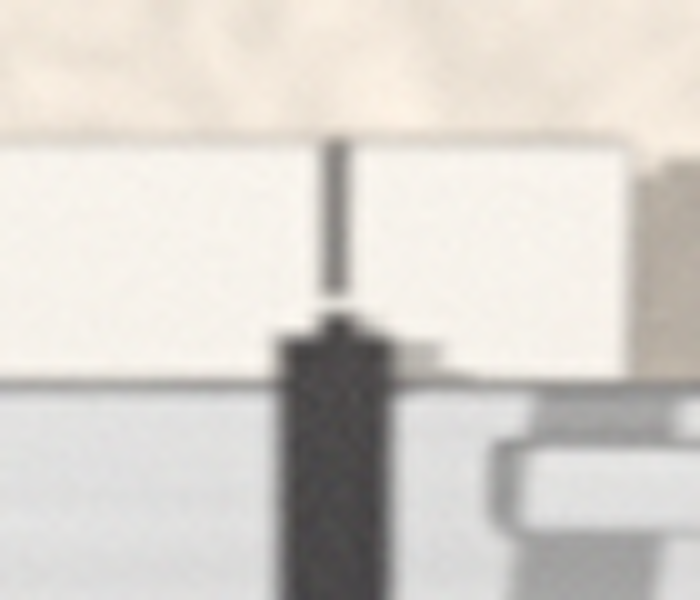

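View pics/w8f.png

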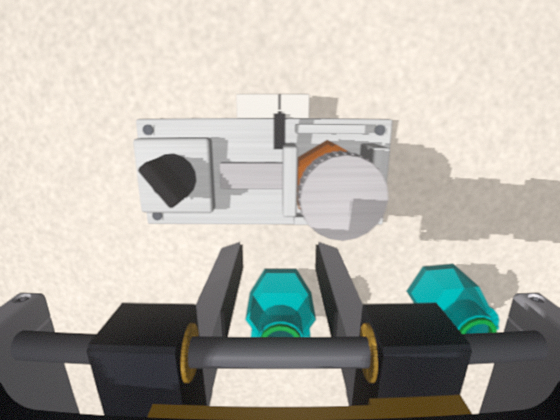

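The pointer body is centred at u≈279.0 and the line at 279.04, so they are aligned within about 0.1 mm. Next I'll locate the cap.

```bash
python3 - <<'E'
from h import *
c=np.load("w8.npy",allow_pickle=True).item(); im=c["image"]
k=np.clip(im[140:250,285:400]*1.5,0,255).astype(np.uint8)
big=cv2.resize(k,None,fx=5,fy=5,interpolation=cv2.INTER_CUBIC)
t=np.linspace(0,2*np.pi,60)
for x in (0.0,):
  for a in t:
    u,v=proj(c,W([x+.031*np.cos(a),-.060+.031*np.sin(a),.098])); cv2.circle(big,(int((u-285+.5)*5),int((v-140+.5)*5)),1,(0,0,255),-1)
cv2.imwrite("pics/cap.png",big)
E
```

```text
(no output)
```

View pics/cap.png

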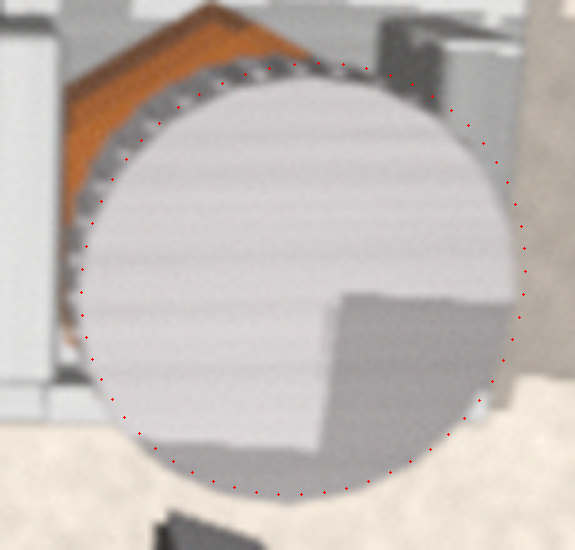

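The cap is at about (-1.2, -59.6) mm in the clamp frame, which fits the -60 ±0.4 mm that the jaws allow. I'll grip it with the jaws along the clamp's x, in the middle of the turn.

```bash
cat >> h.py <<'E'
CAP=W([-.0012,-.0597,0])
def yawd(o): return (R.from_quat(o["ee_rot"])*R.from_quat([1,0,0,0])).as_euler('zyx',degrees=True)[0]
def rep(t=""):
    o=observe(); print(t,round(o["clock"],2),(o["ee_pos"]*1000).round(1),round(yawd(o),1),o["wrist_force"].round(1),o["ft_torque"].round(2),round(o["opening"]*1000,1)); return o
E
python3 - <<'E'
from h import *
s=58
print(CAP)
move_straight([*observe()["ee_pos"][:2],.16],None,feed=.2)
reach([CAP[0],CAP[1],.145],Q(s)); grip(.094)
o=rep(); print(o["joint_pos"].round(2), inverse_kinematics([CAP[0],CAP[1],.07],Q(s+80)))
c=cam("wrist","w9.png",None,1.4); np.save("w9.npy",c,allow_pickle=True)
print(proj(c,[*CAP[:2],.098])*1.4)
E
```

```text
[ 0.56503143 -0.08913218  0.        ]
 19.36 [565.  -89.2 145. ] 58.0 [-0.1 -0.1 -0.1] [-0.08 -0.02  0.01] 93.9
[ 0.18  0.59 -0.12  1.8   0.09  0.75 -0.54] [ 0.39274515  0.73721707 -0.45103161  1.84731455  0.49175314  0.66948415
  0.48857093]
[389.31800613 320.3524067 ]
```

View pics/w9.png

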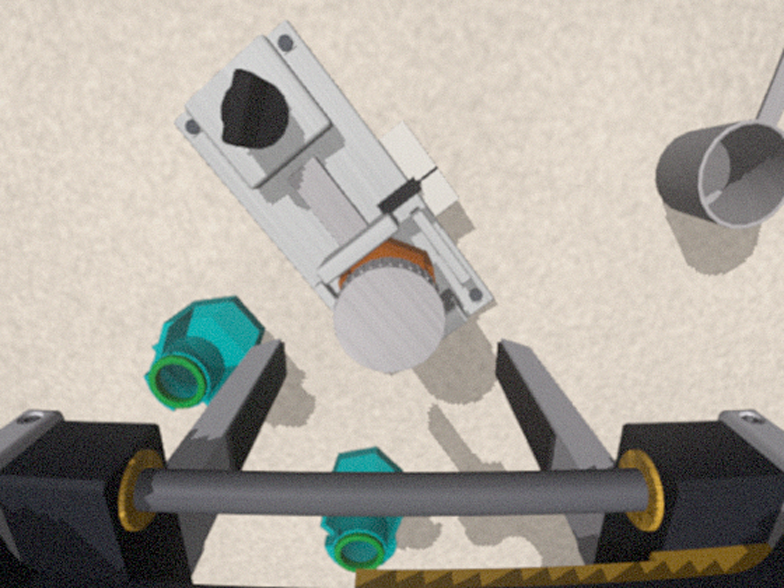

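The cap centre is at about (389,316) against a predicted (389,320), so it sits centred between the fingers. The teal jars are about 140 mm from the cap axis, beyond the 60 mm finger sweep.

```bash
python3 - <<'E'
from h import *
s=58
move_straight([CAP[0],CAP[1],.066],Q(s),feed=.08)
rep("down")
grip(.055,40); rep("grip"); sleep(.2)
o=rep("held")
p=o["ee_pos"]
for a in (6,12):
    reach([p[0],p[1],.066+.003*a/62],Q(s+a)); rep(a)
c=cam("wrist","w10.png",None,1.4)
E
```

```text
down 20.55 [565.5 -89.2  66.5] 58.0 [0.4 0.5 1.8] [-0.01  0.04  0.  ] 93.8
grip 21.15 [564.7 -88.8  66.1] 58.0 [-0.9  0.9  2.3] [ 0.21  0.3  -0.04] 62.5
held 21.35 [564.7 -88.8  66.1] 58.0 [-1.7  1.7  3.6] [ 0.27  0.41 -0.05] 62.8
6 21.6 [565.  -88.9  66.4] 63.9 [-1.1  1.4  2.5] [0.11 0.19 0.12] 62.3
12 21.85 [565.2 -89.1  66.7] 69.8 [ 0.6 -0.1  1.8] [-0.02  0.01  0.09] 62.4
```

View pics/w10.png

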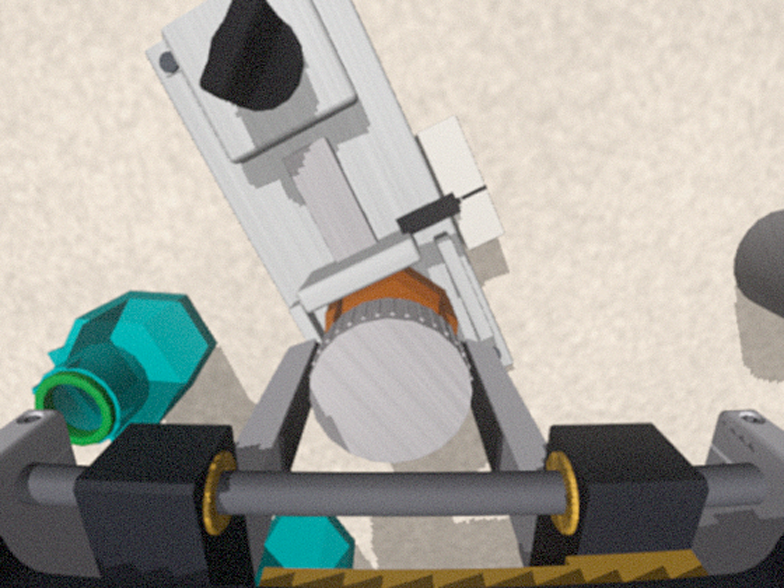

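```bash
python3 - <<'E'
from h import *
s=58
p=np.array([.5648,-.0889])
for a in (18,24,30,36,42,48):
    reach([p[0],p[1],.066+.003*a/62],Q(s+a)); o=rep(a)
    if abs(o["ft_torque"][2])>1.5: break
c=cam("wrist","w11.png",None,1.4)
E
```

```text
18 22.15 [565.1 -89.2  66.9] 75.8 [ 0.3 -0.8  1.3] [-0.09 -0.08  0.02] 62.6
24 22.4 [565.  -89.1  67.2] 81.7 [ 0.9 -0.7  2.6] [-0.18 -0.11  0.05] 62.7
30 22.65 [564.8 -89.   67.5] 87.7 [-0.3 -0.1  2.2] [-0.09 -0.14  0.08] 62.7
36 22.9 [564.7 -88.9  67.7] 93.7 [0.6 0.2 2. ] [-0.04 -0.11  0.04] 62.6
42 23.15 [564.6 -88.8  68. ] 99.7 [-0.2 -0.8  1.7] [-0.05 -0.05  0.04] 62.2
48 23.4 [564.6 -88.8  68.2] 105.7 [-1.  -0.4  1.2] [-0.02 -0.07  0.  ] 62.4
```

View pics/w11.png

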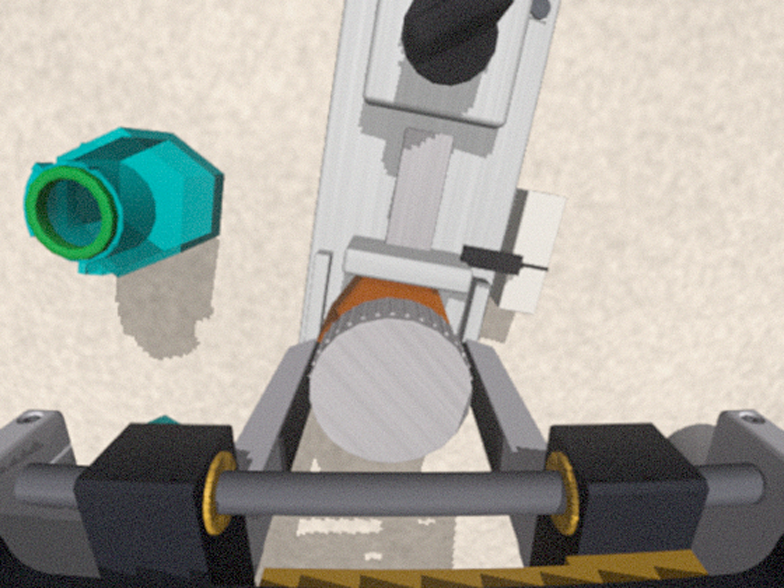

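```bash
python3 - <<'E'
import cv2,numpy as np
a=[cv2.imread(f"pics/{n}.png")[280:470,300:480] for n in("w10","w11")]
x=np.hstack(a).astype(float); x=np.clip((x-150)*2.2,0,255).astype(np.uint8)
cv2.imwrite("pics/cmp.png",cv2.resize(x,None,fx=2.2,fy=2.2,interpolation=cv2.INTER_CUBIC))
E
```

```text
(no output)
```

View pics/cmp.png

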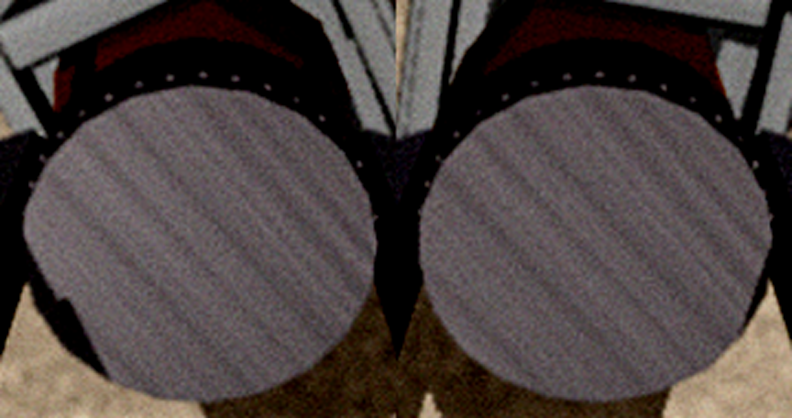

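The brushed stripes on the cap keep the same angle in the gripper view in both pictures, while the clamp has rotated by 36°. The cap is turning with the gripper and the jar's flat stays square to the jaw. I'll continue to thread release and test with a small lift.

```bash
python3 - <<'E'
from h import *
s=58
p=np.array([.5648,-.0889])
for a in (54,59,63,67):
    reach([p[0],p[1],.066+.003*min(a,64)/62],Q(s+a)); o=rep(a)
sleep(.3); rep("settle")
z=.0691
for dz in (.001,.0025):
    move_straight([p[0],p[1],z+dz],Q(s+67),feed=.02); sleep(.1); rep(("lift",dz))
c=cam("wrist","w12.png",None,1.4)
E
```

```text
54 23.7 [564.6 -88.9  68.5] 111.7 [-0.3  0.3  1.1] [-0.01 -0.09 -0.05] 62.8
59 23.95 [564.6 -88.9  68.7] 116.7 [-0.1  0.3 -0. ] [-0.04 -0.1  -0.01] 62.6
63 24.2 [564.7 -88.9  68.9] 120.8 [ 0.2  0.  -0.8] [-0.03 -0.1   0.  ] 62.7
67 24.45 [564.7 -88.9  69. ] 124.8 [-0.2 -0.1 -0.7] [ 0.04 -0.11 -0.03] 63.3
settle 24.75 [564.8 -88.9  69.1] 124.9 [ 0.1  0.5 -0.6] [-0.01 -0.18 -0.01] 62.6
('lift', 0.001) 25.1 [564.8 -88.9  70.1] 125.0 [-0.4 -0.3 -0.8] [-0.07 -0.14  0.03] 62.4
('lift', 0.0025) 25.45 [564.8 -88.9  71.6] 125.0 [ 0.6  0.2 -0.1] [ 0.02 -0.09  0.01] 62.5
```

View pics/w12.png

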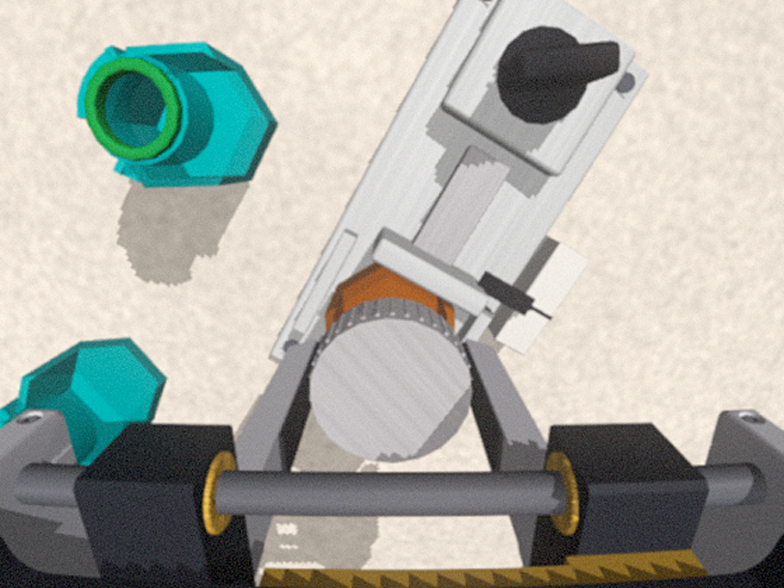

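After 67° the torque is gone and only the cap's weight remains (-0.7 N; lifting the jar too would give about -4 N). It is free. Now I'll lift so that the gap is 20 mm.

```bash
python3 - <<'E'
from h import *
move_straight([.5648,-.0889,.1041],Q(125),feed=.04); sleep(.4); o=rep("top")
print(R.from_quat(o["ee_rot"]).as_matrix()[:,2], o["joint_pos"].round(2))
c=cam("wrist","w13.png",None,1.4); cam("scene","s2.png",(190,170,330,270),5.5); cam("top","t2.png",(230,120,390,280),3.5)
E
```

```text
top 26.86 [564.7 -88.9 104. ] 125.0 [ 1.3  0.  -0.3] [-0.06 -0.13 -0.  ] 63.0
[-2.13710203e-04  4.06491435e-05 -9.99999976e-01] [ 0.4   0.68 -0.46  1.83  0.43  0.73  0.31]
```

View pics/w13.png

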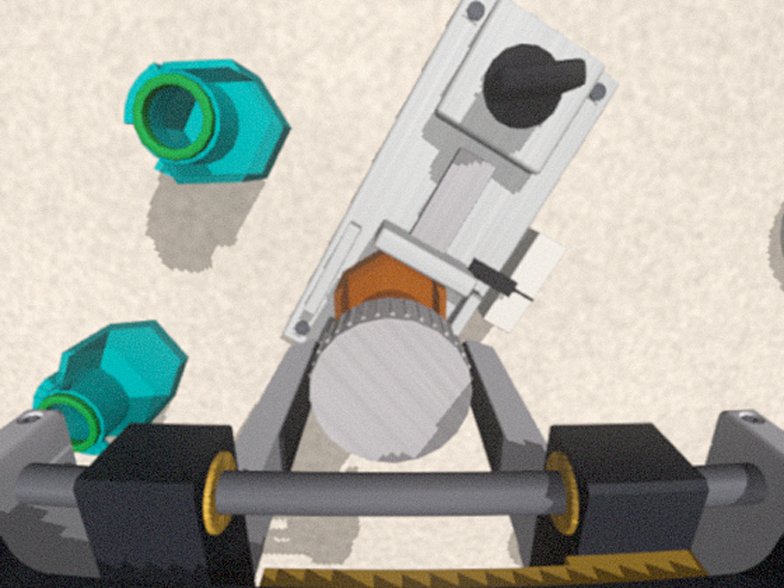

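View pics/s2.png

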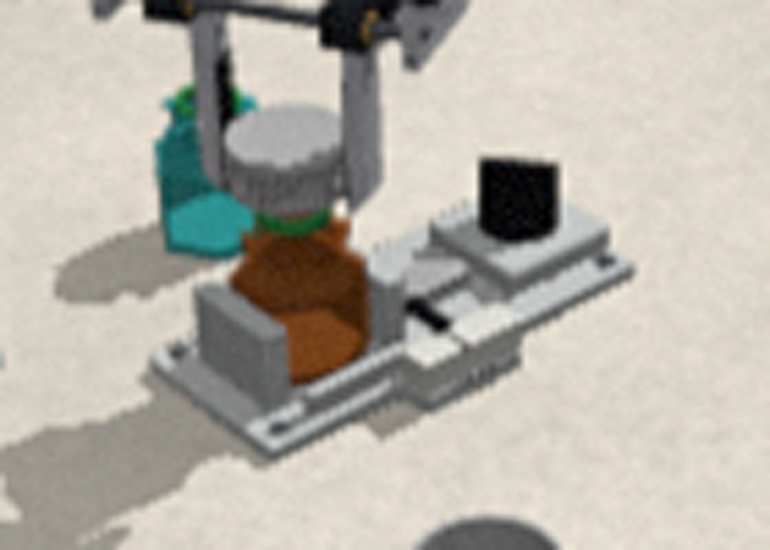

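View pics/t2.png

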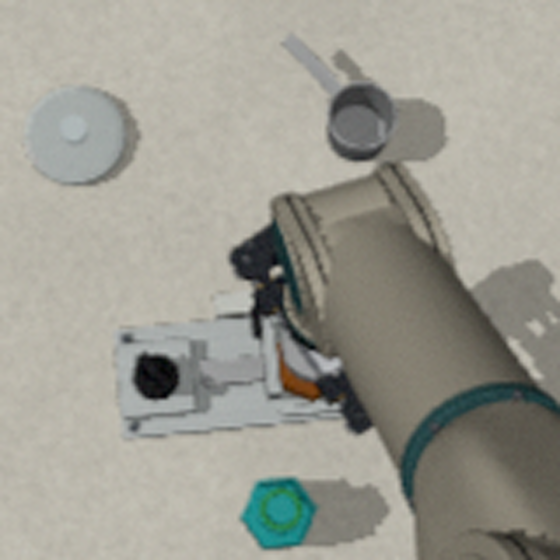

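```bash
python3 - <<'E'
from h import *
c=cam("scene"); im=np.clip(c["image"][:,:,::-1].astype(float)*1.5,0,255).astype(np.uint8)
X0,Y0,f=215,180,10
big=cv2.resize(im[Y0:Y0+60,X0:X0+70],None,fx=f,fy=f,interpolation=cv2.INTER_CUBIC)
def circ(z,r,col):
  for a in np.linspace(0,2*np.pi,80):
    u,v=proj(c,[.5648+r*np.cos(a),-.0889+r*np.sin(a),z]); cv2.circle(big,(int((u-X0+.5)*f),int((v-Y0+.5)*f)),1,col,-1)
circ(.136,.031,(0,0,255));circ(.110,.031,(0,255,255));circ(.090,.0205,(255,0,0))
cv2.imwrite("pics/s3.png",big)
E
```

```text
(no output)
```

View pics/s3.png

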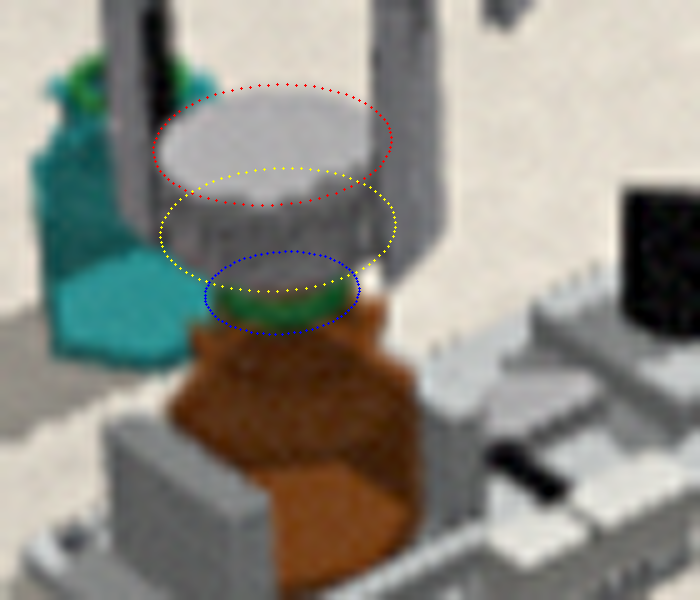

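The projected cap rims and mouth circle match the picture: the cap's lower edge at v≈291 and the seal ring directly below it, front at about 328 against 333 predicted. That confirms a gap of about 2 cm, centred and level. The jar stands between the jaws and the bystanders look unmoved, so I'm handing it in.

```bash
python3 - <<'E'
from h import *
rep(); print(sign_off())
E
```

```text
27.06 [564.8 -88.9 104.1] 125.0 [-0.1  0.4 -0.4] [-0.03 -0.13 -0.01] 62.4
the job is handed in; nothing more can be done
None
```

The jar is braced and the cap is off. I handed the job in at 27.1 s, still holding the cap level and centred about 2 cm above the jar's mouth.

- **Clamp:** I turned the knob clockwise in small turns, 121° in all, then released and checked. The pointer was about 0.4 mm short, so I regripped and added about 4°. With the camera at the mark's own position along the jaw's travel, the pointer then lined up within about 0.1 mm.
- **Cap:** I turned it anticlockwise 67° with the arm rising along the thread. The stripes on its top kept the same angle in the gripper view at 12° and 48°, so it did not slip between those checks. The jar stayed square to the jaw.
- **Lift:** The threads had let go. Torque was near zero and a test lift carried only the cap's weight, about 0.7 N rather than the 4 N or so that would include the jar.
- **Final position:** Arm position and scene picture agree on the gap and the centring. Wrist forces stayed below about 7 N in every reading.

- **Calibration differences:** The top and wrist cameras differed by about 3 mm on the clamp's position. I used the wrist view and let the grip centre itself.
- **Low torque reading:** The torque I read while unscrewing peaked at about 0.12 N m, below the stated 0.3 N m. I only sampled it after each step.
- **Bystanders:** My last pictures show the cup, the lid and one teal jar looking unmoved, and the other teal jar still standing. I did not look at the blender or the rack again, but the arm did not pass near them.

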